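# Press the cork pad onto a stoneware cup

## Task

Loosen the clamp knob on the pad press, slide the press head along its rail until the rubber foot is centred over the cork pad on the square cup, and tighten the knob again. Then push the spring plunger down until its top is level with the top of the small index pin beside it (18 mm down) and finish holding it there: do not let go. Leave the cups and the other ware where they stand.

Things in the scene. Friction and masses are not known exactly. Their poses are not given: they have to be found in the camera images.
- press: Fixed bench press of grey painted metal: base plate 240 x 420 x 12 mm, origin at the centre of its underside, x across the plate away from the robot, y along the rail, z up. A steel rail (30 wide, 24 high) runs along y at x = +60 mm between two uprights at y = +-180 mm; the uprights' tops are 167 mm above the table, the rail's top 157 mm. The press may stand turned by up to 0.25 rad.
- head (a joint): Slide of the aluminium press head (60 mm wide along the rail) along the rail, in m: 0 = parked at the -y end (head centre at press y = -120 mm), growing towards the press's +y, up to 0.24. Loose, it slides with about 1.5 N (the gripped knob may serve as handle) and stays put; clamped, it resists over 25 N. It carries the knob (over the rail) and, 90 mm nearer the robot, the plunger.
- clamp (a joint): Clamp knob on top of the head, in rad, stops at 0 and 1.4. It grows clockwise seen from above, which tightens: below 0.5 it is loose, above 1.0 tight; it starts tight at 1.1 to 1.3. It turns with 0.1 to 0.25 N m and stays where it is left.
- clamp_grip (a point): Point on the vertical axis of the clamp knob at the height to grip, 206 mm above the table. The knob is black: a disc 44 mm across, 8 mm thick, with an upright bar grip 42 x 14 mm, 30 mm tall on it, its top 7 mm above this point and the disc's upper face 23 mm below it. The point's axes turn with the knob: x along the bar, z up; at clamp = 0 the bar lies along the press's x.
- plunger (a joint): Downward travel of the plunger in m: 0 = up (at rest), hard stop at 0.028; to be held at 0.018. Its return spring takes 3.5 N to start and 0.25 N per mm. From 10 mm on the foot rests on the pad and a second spring adds 2.5 N and 0.5 N per mm: about 14.5 N at 18 mm. It rises by itself when let go.
- plunger_top (a point): Centre of the plunger's flat round top, a dark steel cap 40 mm across, 10 mm thick; 200 mm above the table at rest, 182 mm when pressed as asked. z up; it moves with the cap.
- pin_top (a point): Top of the index pin, a steel pin 8 mm thick standing on the head 36 mm to the +y side of the plunger; its top is 182 mm above the table and does not move with the plunger.
- foot: Round rubber foot at the plunger's lower end, 36 mm across, 12 mm thick, on the plunger's axis; origin at the centre of its underside, 88 mm above the table at rest. It is sprung and gives up to 20 mm against the plunger.
- square_cup: The cup to be padded: a loose sand-brown stoneware cup standing mouth down on the press base under the plunger's path; square body 60 x 60 mm, 62 mm tall without the pad, loop handle reaching 22 mm out on its -x side. Origin at the centre of its underside. 0.22 to 0.37 kg. It may be the nearer or the farther of the two cups along the rail.
- pad_top (a point): Centre of the upper face of the cork pad (44 mm disc, 4 mm thick) fixed on the square cup, 78 mm above the table.
- round_cup: A round pale tapered cup without a pad, 64 mm across, 62 mm tall, also mouth down on the press base; leave alone. Origin at the centre of its underside.
- pads: Stack of spare cork pads, 44 mm across, 20 mm tall, on the press base; leave alone. Origin under its centre.
- mug_a: Sand-brown mug, 80 mm across, 85 mm tall, on the table at the left; leave alone. Origin under its centre.
- mug_b: Pale mug, 80 mm across, 85 mm tall, on the table at the right; leave alone. Origin under its centre.
- bowl: Rust-brown bowl, 120 mm across, 50 mm tall, on the table at the left; leave alone. Origin under its centre.
- brush: Brush lying on the table at the right; leave alone. Origin under its middle.
- jar: Glass jar, 70 mm across, 90 mm tall, on the table at the right; leave alone. Origin under its centre.
Things that resemble listed ones, but are neither listed nor needed, are in the scene too. Leave any pink look-alike of the square_cup alone.

How it is judged:
On the way, in this order (a step that is already met when the one before it is completed fails the run):
1. the clamp knob is loosened (value of joint clamp below 0.5 rad), for 0.1 s.
2. the head, still loose and the plunger up, stands with its foot centred over the square cup's pad (horizontal distance between foot and pad_top below 0.009 m and value of joint clamp below 0.7 rad and value of joint plunger below 0.004 m), for 0.2 s.
3. the clamp knob is tight again before the plunger is pressed (value of joint clamp above 1 rad and horizontal distance between foot and pad_top below 0.01 m and value of joint plunger below 0.004 m), for 0.2 s.
At the end, for the whole second after the job is handed in: The robot is still holding the plunger down by 18 mm, within 3 mm, with more than 6 N on it; the foot presses the pad on the square cup with more than 3 N, centred within 10 mm; the clamp knob is tight (above 1.0 rad); the square cup stands upright within 15 mm of where it was (value of joint plunger between 0.015 and 0.021 m and contact force between any of the fingers, the arm and press above 6 N and contact force between foot and square_cup above 3 N and value of joint clamp above 1 rad and horizontal distance between foot and pad_top below 0.01 m and distance of square_cup from where it was at the start of the episode below 0.015 m and angle between square_cup's own z axis and vertical below 0.08 rad); the arm keeps its last pose, push and grip.
It fails at once if a cup or the pad stack on the press is shoved or tipped (distance of any of square_cup, round_cup from where it was at the start of the episode above 0.02 m or distance of pads from where it was at the start of the episode above 0.03 m or angle between any of square_cup, round_cup's own z axis and vertical above 0.3 rad).
It fails at once if other ware on the table is disturbed (distance of any of mug_a, mug_b, bowl, brush, jar from where it was at the start of the episode above 0.03 m).
It also fails if it takes over 54 s, if anything falls off the work surface, if the arm or the gripper's body presses on something with over 40 N, if the wrist force passes 120 N, or if a joint passes its speed limit or range.

## Robot

A 6-joint arm with a two-finger parallel gripper is mounted at the origin on the work surface. World frame = base frame: x ahead of the robot, y to its left, z up, the work surface at z = 0. Lengths are in m, angles in rad, forces in N, time in s.
With the tool pointing down it reaches from about 0.35 to 0.775 m from the base axis. Payload 7.3 kg.
Tool frame: the origin (TCP) lies on the centre line of the jaws, within the pads' length; the fingertips stand 17 mm ahead of it and the grasp point (between the pads) lies 2 mm behind it (robot.tip_extent is the distance from the TCP to the fingertips, in m); z points along the fingers, y is the line along which they close (so a half turn about z gives the same grasp; the last joint's range is limited). The gripper opens to 92 mm and grips with 3 to 60 N. Pads are 19 mm wide; open, the fingers measure 130 mm over their backs; the gripper's body (75 mm by 190 mm) begins 47 mm behind the grasp point.
Start: joints at [-1.249, 0.342, 1.524, -0, 1.275, -0.146], TCP at [0.237, -0.469, 0.244] pointing down, gripper open.
Joint ranges: [-2.53, 2.53], [-0.77, 2.02], [0.04, 2.7], [-1, 4.14], [0.28, 2.66], [-3.11, 3.11]. Speed limits (rad/s): [2.57, 2.57, 3.14, 3.14, 3.14, 3.14].

## Interface

Orientations are given as [roll, pitch, yaw] about the fixed x, y, z axes, in that order (R = Rz(yaw) Ry(pitch) Rx(roll)).
In Python, from cell import robot gives the robot as it stands.
- The arm moves only by the tool step_arm, never from a script. Its argument "motion" is a list of rows, each a list of 2 entries, a list of its own where there are three numbers: the shift along the tool's x, y, z in units of 60 mm (1.0 is 60 mm), then the turn about the tool's z in rad. In form: [[[x, y, z], spin], ...]. A call has 1 to 10 rows; each row is the pose to reach, as a shift and turn from the pose commanded when the call began, along the tool's axes at that moment; what a row does not reach only later rows make up. A row lasts 1/8 s, in which the tool goes at most 62.5 mm and 10.7 degrees, less where a joint would pass 70% of its speed; a pose out of reach is approached as far as the arm can. A call with a gripper value outside its range is refused whole. "hand" is the closure in counts, from 0 (fully open) to 255 (shut), set as the call begins (left out, the last holds). The fingers move at their own pace and stop on an object; "squeeze" is the grip in N (left out, the last holds). Time passes only in rows, so rows that repeat a pose let the fingers close. It gives the time, the measured TCP pose, the force, the opening and the grip force at its end, in the units of the state.
- robot.observe(): the state, without advancing time (a new reading comes with each control period).
- robot.read_camera(name): name is "scene" or "top" or "wrist"; returns a dict with "pixels" (420x560x3 uint8, red, green, blue), "intrinsics" (3x3 intrinsics, pixels), "xyz" and "rotation" of the camera in the world; the wrist camera has in their place "T_tool_cam" (4x4, takes a point from camera to tool coordinates, whose origin is the TCP and whose axes are the flange's). Camera axes: x right, y up, looking along -z (the intrinsics and any distortion apply to the point x, -y, -z); pixel columns grow to the right and rows downward; lengths in m; the calibration is good to about 2 mm. A picture is of the moment at which its call begins: read the wrist's pose just before it. There is no depth.
- robot.hand_in(): hands the job in; it is judged then, once.
The state is a dict: "time": time; "qpos": joint angles; "qvel": joint speeds; "joint_efforts": joint torques, N m; "tool_pos": TCP position; "tool_rot": TCP orientation; "contact_force": force on the tool from outside, world axes, zero at the start; "torque": the same for the moment, N m; "opening": finger opening in m; "grip_force": force on a finger pad.
Only numpy, scipy, OpenCV 4.12 (cv2) and the standard library are available. Lean on these libraries where they do the work, as an engineer would, in place of code of your own. Each camera call takes 0.05 s, during which the arm holds its last target. There are 200 camera calls.

## Working session

There is one attempt and no reset: what is moved stays moved. The work goes in short steps, Python scripts to look and compute and a tool call to move; the robot and the scene stay as the last step left them, time stands still between calls to the robot, and variables do not carry over. Pictures are saved under pics/ and viewed, at most 10 in all, crops included, and the job is handed in when it is done.

Besides the shell and the picture viewer there is one more tool, called after "Emit:" as name(argument=value, ...), one argument or row to a line, values as JSON. step_arm: Moves the arm, as the interface text tells. Its arguments: {"type":"object","properties":{"motion":{"type":"array"},"hand":{"type":"number"},"squeeze":{"type":"number"}},"required":["motion"]}

```bash
mkdir -p pics
cat > h.py <<'E'
from cell import robot
import numpy as np, cv2, json, pickle
def snap(n,f):
    s=robot.observe(); d=robot.read_camera(n); d['state']=s
    pickle.dump(d,open(f'pics/{f}.pkl','wb')); cv2.imwrite(f'pics/{f}.png',d['pixels'][:,:,::-1]); return d
def load(f): return pickle.load(open(f'pics/{f}.pkl','rb'))
E
python3 - <<'E'
from h import *
a=snap('scene','s0');b=snap('top','t0')
for d in(a,b): print({k:(np.round(v,4).tolist()) for k,v in d.items() if k not in('pixels','state')})
print(b['state'])
im=np.vstack([a['pixels'],b['pixels']])
E
```

```text
{'intrinsics': [[423.6603, 0.0, 280.7963], [0.0, 423.6603, 208.2154], [0.0, 0.0, 1.0]], 'xyz': [1.0634, 0.6464, 0.8445], 'rotation': [0.9338, -0.0144, 2.4424]}
{'intrinsics': [[504.3469, 0.0, 266.4009], [0.0, 504.3469, 214.8568], [0.0, 0.0, 1.0]], 'xyz': [0.2092, -0.0812, 1.4522], 'rotation': [0.1761, 0.0026, -1.5483]}
{'time': 0.05, 'qpos': array([-1.24901555e+00,  3.42735000e-01,  1.52501676e+00, -7.18337582e-06,
        1.27539039e+00, -1.46013150e-01]), 'qvel': array([-5.47822655e-04, -1.51853176e-03,  1.77847133e-04, -6.01839111e-04,
       -3.15376073e-05, -1.66021222e-03]), 'joint_efforts': array([ 2.81619265e-03, -4.32419193e+01, -2.44992810e+01,  7.20376451e-02,
        5.22916485e-02, -4.06109962e-05]), 'tool_pos': array([ 0.23662279, -0.4682273 ,  0.24303866]), 'tool_rot': array([-3.14005865e+00, -2.18647458e-04,  4.67795860e-01]), 'contact_force': array([ 0.34776558,  0.01782046, -0.43681728]), 'torque': array([ 0.04281431, -0.02731717,  0.06159157]), 'grip_force': 0.0, 'opening': 0.09149032546484889}
```

View pics/s0.png

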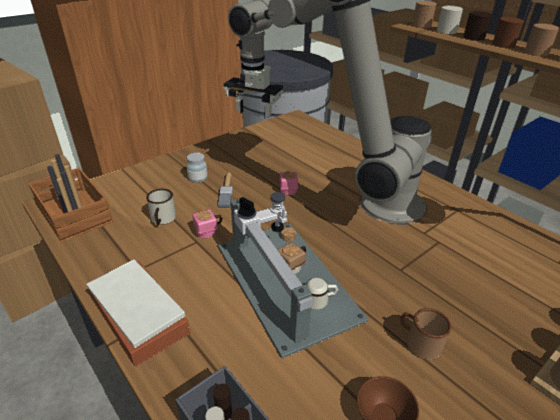

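View pics/t0.png

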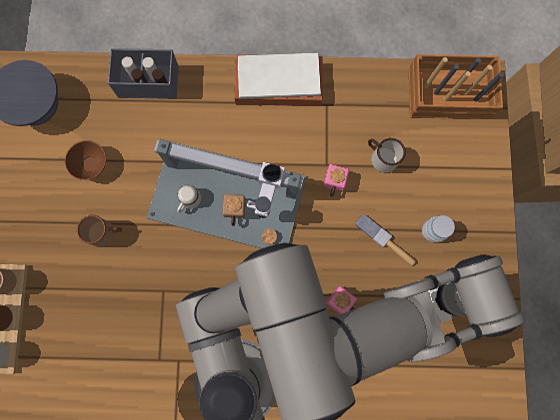

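The scene view shows the press with the head parked at its far end: knob at (245,207), plunger at (278,200), brown square cup at (292,256), round pale cup at (318,292). The candidates for the square cup in the top view are the brown cup (233,205) on the press base and two pink look-alikes off the base at (337,178) and (342,300). I choose the brown one. Next are close crops.

Run:
```python
from h import *
for f,(x0,y0,x1,y1),k in(('t0',(140,130,320,260),4.4),('s0',(210,180,375,350),3.5)):
    c=load(f)['pixels'][y0:y1,x0:x1,::-1]
    c=cv2.resize(c,None,fx=k,fy=k,interpolation=cv2.INTER_CUBIC)
    for x in range(x0,x1,10): cv2.line(c,(int((x-x0)*k),0),(int((x-x0)*k),6 if x%50 else 20),(0,255,255),1)
    for y in range(y0,y1,10): cv2.line(c,(0,int((y-y0)*k)),(6 if y%50 else 20,int((y-y0)*k)),(0,255,255),1)
    cv2.imwrite(f'pics/{f}c.png',c);print(c.shape)
```

```text
(572, 792, 3)
(595, 578, 3)
```

View pics/t0c.png

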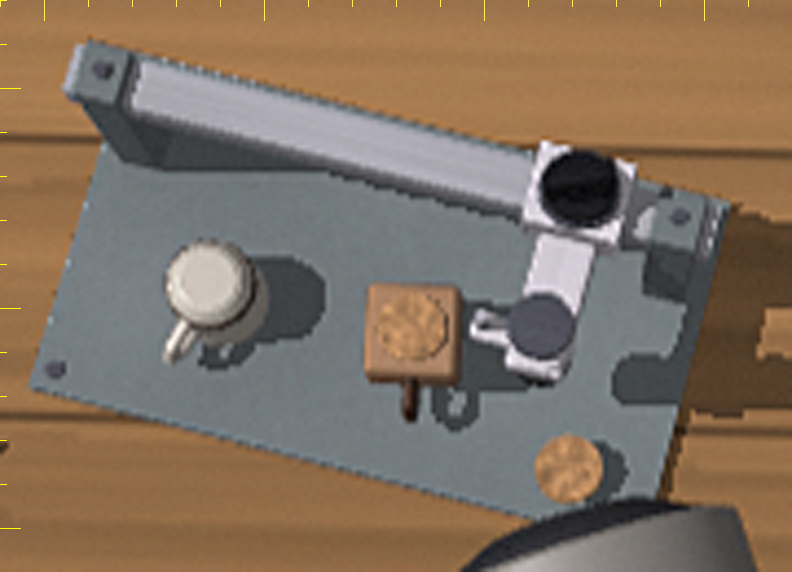

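View pics/s0c.png

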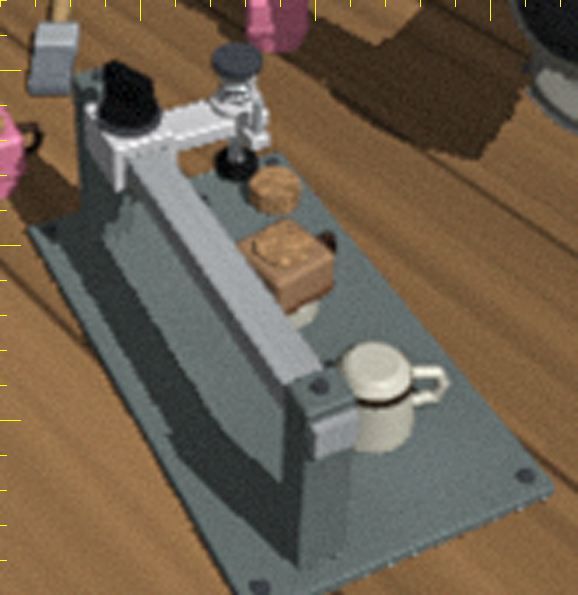

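The crops confirm the choice: a brown square body with handle and cork pad on the press base. In full-image pixels:

| Point | Top view | Scene view |
|---|---|---|
| Pad | (233.4,203.9) | (291.1,250.6) |
| Plunger cap | (263,203.9) | (277.7,197.1) |
| Upright, +y | (163.2,145.9) | (301.1,290) |
| Upright, -y | (294.8,179.1) | – |

```bash
cat >> h.py <<'E'
from scipy.spatial.transform import Rotation as Ro
from scipy.optimize import least_squares
def ray(d,u,v):
    K=d['intrinsics']; p=cv2.undistortPoints(np.array([[[u,v]]],float),K,None).ravel()
    c=np.array([p[0],-p[1],-1.])
    if 'T_tool_cam' in d:
        s=d['state'];T=np.eye(4);T[:3,:3]=Ro.from_euler('xyz',s['tool_rot']).as_matrix();T[:3,3]=s['tool_pos']
        T=T@d['T_tool_cam'];return T[:3,3],T[:3,:3]@c
    return np.array(d['xyz']),Ro.from_euler('xyz',d['rotation']).as_matrix()@c
def atz(d,u,v,z):
    o,r=ray(d,u,v);return o+r*(z-o[2])/r[2]
def tri(*obs):
    A=np.zeros((3,3));b=np.zeros(3)
    for d,u,v in obs:
        o,r=ray(d,u,v);r/=np.linalg.norm(r);P=np.eye(3)-np.outer(r,r);A+=P;b+=P@o
    return np.linalg.solve(A,b)
E
python3 - <<'E'
from h import *
np.set_printoptions(precision=4,suppress=True)
t=load('t0');s=load('s0')
for n,a,b,z in(('pad',(233.4,203.9),(291.1,250.6),.078),('cap',(263,203.9),(277.7,197.1),.2),('up+',(163.2,145.9),(301.1,290),.167),('knobdisc',(271.8,172.5),(246.6,212),.183)):
    print(n,tri((t,*a),(s,*b)),atz(t,*a,z),atz(s,*b,z))
a=atz(t,294.8,179.1,.167);b=atz(t,163.2,145.9,.167);print('uprights',a,b,np.linalg.norm(a-b),'yaw',np.arctan2(-(b-a)[0],(b-a)[1]))
E
```

```text
pad [0.4845 0.02   0.0719] [0.4826 0.0203 0.078 ] [0.4897 0.0241 0.078 ]
cap [ 0.4624 -0.0645  0.1925] [ 0.4599 -0.0637  0.2   ] [ 0.4702 -0.0575  0.2   ]
up+ [0.6195 0.2042 0.1655] [0.6177 0.2053 0.167 ] [0.6218 0.2036 0.167 ]
knobdisc [ 0.551  -0.0854  0.1721] [ 0.5469 -0.0843  0.183 ] [ 0.5602 -0.0749  0.183 ]
uprights [ 0.5346 -0.145   0.167 ] [0.6177 0.2053 0.167 ] 0.3600336158378873 yaw -0.2327025195183085
```

Emit:
step_arm(
  motion=[
    [[7.5, -3.35, -0.8], -1.24],
    [[7.5, -3.35, -0.8], -1.24],
    [[7.5, -3.35, -0.8], -1.24],
    [[7.5, -3.35, -0.8], -1.24],
    [[7.5, -3.35, -0.8], -1.24],
    [[7.5, -3.35, -0.8], -1.24],
    [[7.5, -3.35, -0.8], -1.24],
    [[7.5, -3.35, -0.8], -1.24],
    [[7.5, -3.35, -0.8], -1.24],
    [[7.5, -3.35, -0.8], -1.24],
  ],
  hand=130,
  squeeze=30,
)

```text
time: 1.35
tool_pos: [0.5473, -0.0863, 0.2911]
tool_rot: [-3.14, -0.0, 1.708]
contact_force: [0.6, 0.1, 0.3]
opening: 0.0452
grip_force: 0.0
```

Run:
```python
from h import *
d=snap('wrist','w0');print(d['state']['tool_pos'],d['state']['tool_rot'],d['state']['opening'],d['state']['qvel'],d['state']['qpos']);print(d['T_tool_cam'].round(4),d['intrinsics'])
cv2.imwrite('pics/w0.png',cv2.resize(d['pixels'][:,:,::-1],(784,588),interpolation=cv2.INTER_CUBIC))
```

```text
[ 0.54734969 -0.08631318  0.29110425] [-3.14007363e+00 -6.65176693e-05  1.70842870e+00] 0.04519380209364286 [-3.18368679e-02 -1.31231265e-02  9.34525652e-03 -7.45104580e-05
  8.24792034e-04  9.85912648e-05] [-2.94407736e-01  3.65829972e-01  1.35690463e+00 -5.82230655e-04
  1.42026538e+00 -4.31952442e-01]
[[ 7.000e-04  9.563e-01  2.925e-01  7.990e-02]
 [ 1.000e+00 -7.000e-04  1.000e-04  8.000e-04]
 [ 3.000e-04  2.925e-01 -9.563e-01 -1.404e-01]
 [ 0.000e+00  0.000e+00  0.000e+00  1.000e+00]] [[355.69503943   0.         279.9193207 ]
 [  0.         355.69503943 213.20995482]
 [  0.           0.           1.        ]]
```

View pics/w0.png

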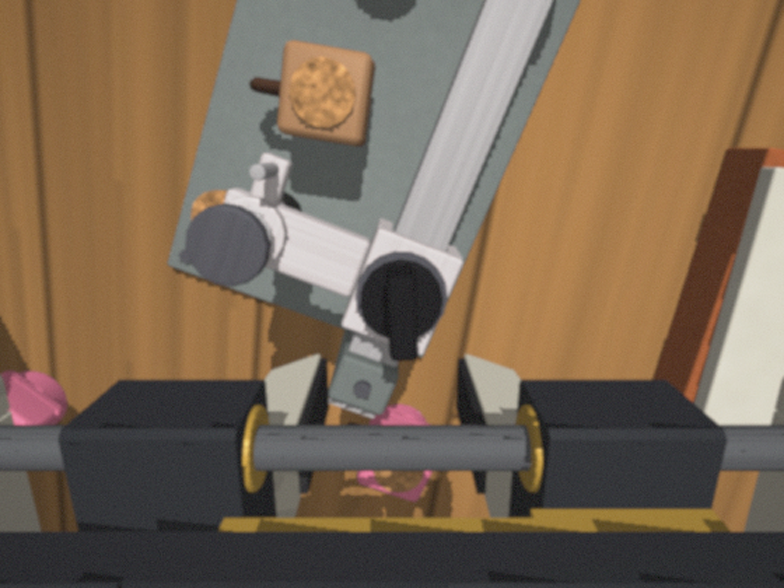

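The wrist view shows the black bar upright in the picture (aligned with tool x). The knob disc is at (286.4,212.1), the cap at (162.9,175) and the pad at (230,65.7) in native pixels.

```bash
cat >> h.py <<'E'
np.set_printoptions(precision=4,suppress=True)
def go(p,yaw=None):
    s=robot.observe();R=Ro.from_euler('xyz',s['tool_rot']).as_matrix()
    print('shift',R.T@(np.array(p)-s['tool_pos'])/.06,'spin',None if yaw is None else s['tool_rot'][2]-yaw)
E
python3 - <<'E'
from h import *
w=load('w0');t=load('t0');s=load('s0')
print('disc',atz(w,286.4,212.1,.183),'cap',atz(w,162.9,175,.2),'pad',atz(w,230,65.7,.078))
print(tri((w,286.4,212.1),(t,271.8,172.5)),tri((w,162.9,175),(t,263,203.9)),tri((w,230,65.7),(t,233.4,203.9),(s,291.1,250.6)))
k=atz(w,286.4,212.1,.183)
for f in(1,2):go((k[0],k[1],.207),1.708)
E
```

```text
disc [ 0.552  -0.0808  0.183 ] cap [ 0.4667 -0.0618  0.2   ] pad [0.4865 0.0204 0.078 ]
[ 0.5521 -0.085   0.1669] [ 0.4627 -0.0641  0.1877] [0.4849 0.0204 0.0721]
shift [0.0894 0.0962 1.4041] spin -0.0008348822651200738
shift [0.0894 0.0962 1.4041] spin -0.0008348822651200738
```

Emit:
step_arm(
  motion=[
    [[0.05, 0.06, 0.7], 0],
    [[0.05, 0.06, 1.4], 0],
    [[0.05, 0.06, 1.4], 0],
    [[0.05, 0.06, 1.4], 0],
    [[0.05, 0.06, 1.4], 0],
  ],
)

```text
time: 2.02
tool_pos: [0.5517, -0.0835, 0.2098]
tool_rot: [3.138, 0.002, 1.707]
contact_force: [-0.7, -0.2, 0.2]
opening: 0.0453
grip_force: 0.0
```

Emit:
step_arm(
  motion=[
    [[0, 0, 0], 0],
    [[0, 0, 0], 0],
    [[0, 0, 0], 0],
    [[0, 0, 0], 0],
    [[0, 0, 0], 0],
    [[0, 0, 0], 0],
  ],
  hand=255,
  squeeze=30,
)

```text
time: 2.78
tool_pos: [0.5514, -0.0827, 0.2078]
tool_rot: [3.141, 0.0, 1.708]
contact_force: [3.5, 1.2, -0.5]
opening: 0.014
grip_force: 29.6
```

Run:
```python
from h import *
s=robot.observe();print(s)
```

```text
{'time': 2.775, 'qpos': array([-0.2865,  0.4308,  1.4903,  0.0003,  1.2194, -0.4238]), 'qvel': array([ 0.0003, -0.0026, -0.0003, -0.0003,  0.0006,  0.0007]), 'joint_efforts': array([ -0.9348, -47.1032, -22.4652,  -0.4381,   0.9529,   0.1395]), 'tool_pos': array([ 0.5514, -0.0827,  0.2078]), 'tool_rot': array([3.1405, 0.0002, 1.708 ]), 'contact_force': array([ 3.5311,  1.2056, -0.5063]), 'torque': array([ 0.156 , -0.658 ,  0.1566]), 'grip_force': 29.619964063167572, 'opening': 0.01404617419982981}
```

Emit:
step_arm(
  motion=[
    [[0, 0, 0], -0.15],
    [[0, 0, 0], -0.3],
    [[0, 0, 0], -0.45],
    [[0, 0, 0], -0.6],
    [[0, 0, 0], -0.75],
    [[0, 0, 0], -0.9],
    [[0, 0, 0], -1.0],
    [[0, 0, 0], -1.0],
    [[0, 0, 0], -1.0],
  ],
)

```text
time: 3.9
tool_pos: [0.5504, -0.083, 0.2078]
tool_rot: [-3.141, -0.001, 2.706]
contact_force: [-3.3, -0.3, 2.6]
opening: 0.0138
grip_force: 29.8
```

Run:
```python
from h import *
s=robot.observe();print(s)
u=np.array([.231,.973,0])
go(s['tool_pos']+.087*u)
d=snap('scene','s1')
```

```text
{'time': 3.9, 'qpos': array([-0.2869,  0.4303,  1.4912, -0.0006,  1.2211, -1.4219]), 'qvel': array([ 0.0031,  0.0011,  0.0008,  0.0023, -0.0014, -0.0069]), 'joint_efforts': array([  0.5744, -45.2992, -23.8756,   0.4986,  -0.6741,   0.0994]), 'tool_pos': array([ 0.5504, -0.083 ,  0.2078]), 'tool_rot': array([-3.1408, -0.0009,  2.7059]), 'contact_force': array([-3.2565, -0.2917,  2.5989]), 'torque': array([-0.105 ,  0.2868,  0.1272]), 'grip_force': 29.829538464546204, 'opening': 0.013774500187313252}
shift [ 0.2917  1.4204 -0.0008] spin None
```

Emit:
step_arm(
  motion=[
    [[0.06, 0.28, 0], 0],
    [[0.12, 0.57, 0], 0],
    [[0.17, 0.85, 0], 0],
    [[0.23, 1.14, 0], 0],
    [[0.29, 1.42, 0], 0],
    [[0.29, 1.42, 0], 0],
    [[0.29, 1.42, 0], 0],
    [[0.29, 1.42, 0], 0],
  ],
)

```text
time: 4.95
tool_pos: [0.5708, 0.0024, 0.2078]
tool_rot: [3.141, -0.001, 2.708]
contact_force: [-3.9, 3.3, 5.2]
opening: 0.0142
grip_force: 29.8
```

Run:
```python
from h import *
s=robot.observe();print(s)
a=snap('scene','s2');b=snap('top','t2');w=snap('wrist','w2')
def crop(f,x0,y0,w,h,k):
    return cv2.resize(load(f)['pixels'][y0:y0+h,x0:x0+w,::-1],None,fx=k,fy=k,interpolation=cv2.INTER_CUBIC)
A=crop('s2',240,170,100,130,4.6) #460x598
cv2.imwrite('pics/m2.png',A)
im=np.zeros((598,800,3),np.uint8); im[:598,:400]=crop('s2',245,180,87,130,4.6)[:, :400]
B=crop('t2',190,150,87,65,4.6);im[:299,400:800]=B[:299,:400]
C=cv2.resize(w['pixels'][:,:,::-1],(398,299),interpolation=cv2.INTER_AREA);im[299:,402:800]=C
cv2.imwrite('pics/m2.png',im)
```

```text
{'time': 4.95, 'qpos': array([-0.1305,  0.4552,  1.4506,  0.0011,  1.2362, -1.268 ]), 'qvel': array([-0.0044, -0.0004,  0.0023, -0.0006,  0.0029,  0.0009]), 'joint_efforts': array([ -1.3376, -45.698 , -24.3039,  -0.5349,  -1.2677,   0.0374]), 'tool_pos': array([0.5708, 0.0024, 0.2078]), 'tool_rot': array([ 3.1407, -0.0007,  2.708 ]), 'contact_force': array([-3.8613,  3.2622,  5.1692]), 'torque': array([0.4666, 0.5872, 0.0048]), 'grip_force': 29.835739731788635, 'opening': 0.014212808129366013}
```

View pics/m2.png

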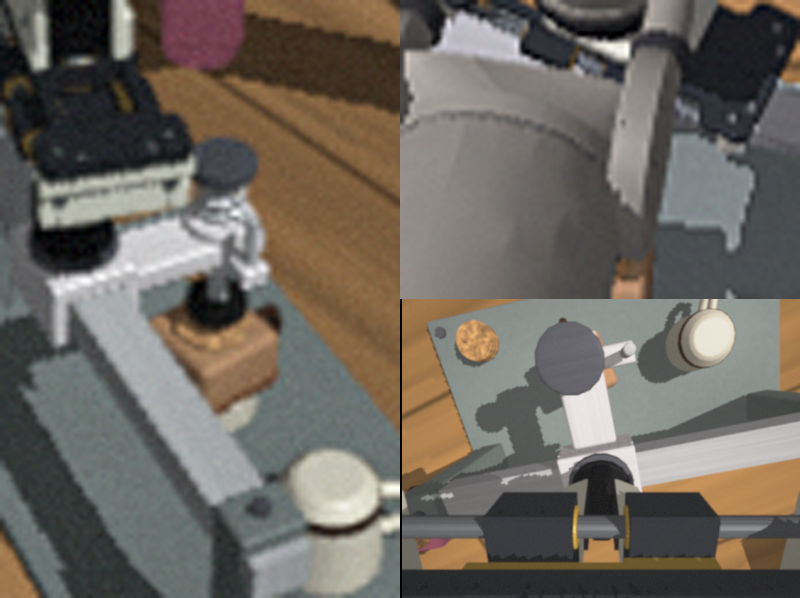

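Run:
```python
from h import *
s=load('s2');u=np.array([.231,.973,0]);x=np.array([.973,-.231,0])
p=atz(s,291.1,250.6,.078)
print(p)
for n,q in(('foot',atz(s,245+215/4.6,180+303/4.6,.094)),('cap',atz(s,245+224/4.6,180+162/4.6,.2)),):
    print(n,q,'along',(q-p)@u,'across',(q-p)@x)
c0=atz(s,277.7,197.1,.2);c1=atz(s,245+224/4.6,180+162/4.6,.2);print('travel',(c1-c0)@u)
# wrist: cap seen in the inset, scale 398/560
w=load('w2');q=atz(w,(569-402)/398*560,(357-299)/398*560,.2);t=load('t0')
print('cap wrist',q,(q-atz(t,233.4,203.9,.078))@u, (q-np.array([.4849,.0204,0]))@u)
```

```text
[0.4897 0.0241 0.078 ]
foot [0.488  0.0242 0.094 ] along -0.000348414301763725 across -0.0015844755072951077
cap [0.4895 0.0285 0.2   ] along 0.004194237399565165 across -0.0011514804230998987
travel 0.0880978617693046
cap wrist [0.4845 0.0241 0.2   ] 0.004215255952679747 0.0035298789665129224
```

Emit:
step_arm(
  motion=[
    [[0, 0, 0], 0.15],
    [[0, 0, 0], 0.3],
    [[0, 0, 0], 0.45],
    [[0, 0, 0], 0.6],
    [[0, 0, 0], 0.75],
    [[0, 0, 0], 0.9],
    [[0, 0, 0], 1.05],
    [[0, 0, 0], 1.1],
    [[0, 0, 0], 1.1],
    [[0, 0, 0], 1.1],
  ],
)

```text
time: 6.35
tool_pos: [0.572, 0.0026, 0.2078]
tool_rot: [3.139, -0.001, 1.609]
contact_force: [2.7, 6.2, 1.7]
opening: 0.0135
grip_force: 29.8
```

Run:
```python
from h import *
s=robot.observe();print(s)
```

```text
{'time': 6.35, 'qpos': array([-0.1305,  0.4557,  1.4495,  0.002 ,  1.2339, -0.1692]), 'qvel': array([-0.0003, -0.0001, -0.0012, -0.0005,  0.0018, -0.0021]), 'joint_efforts': array([ -2.8923, -47.4778, -22.5761,  -1.536 ,   0.5382,  -0.0334]), 'tool_pos': array([0.572 , 0.0026, 0.2078]), 'tool_rot': array([ 3.1388, -0.0015,  1.6089]), 'contact_force': array([2.7314, 6.2131, 1.6982]), 'torque': array([ 0.8729, -0.4969, -0.013 ]), 'grip_force': 29.848037660121918, 'opening': 0.013459554625211522}
```

Emit:
step_arm(
  motion=[
    [[0, 0, 0], 0],
    [[0, 0, 0], 0],
    [[0, 0, 0], 0],
    [[0, 0, -0.4], 0],
    [[0, 0, -1], 0],
    [[0, 0, -1], 0],
    [[0, 0, -1], 0],
  ],
  hand=150,
)

```text
time: 7.22
tool_pos: [0.5706, 0.0017, 0.267]
tool_rot: [-3.141, 0.0, 1.608]
contact_force: [0.4, 0.9, 0.1]
opening: 0.0376
grip_force: 0.0
```

Run:
```python
from h import *
s=robot.observe();print(s['tool_pos'],s['opening'],s['contact_force'])
d=snap('wrist','w3');a=snap('scene','s3')
go((.484,.0225,.225))
cv2.imwrite('pics/w3.png',cv2.resize(d['pixels'][:,:,::-1],(784,588),interpolation=cv2.INTER_CUBIC))
```

```text
[0.5706 0.0017 0.267 ] 0.03757527898074088 [0.432  0.8623 0.1248]
shift [ 0.3978 -1.4246  0.6941] spin None
```

View pics/w3.png

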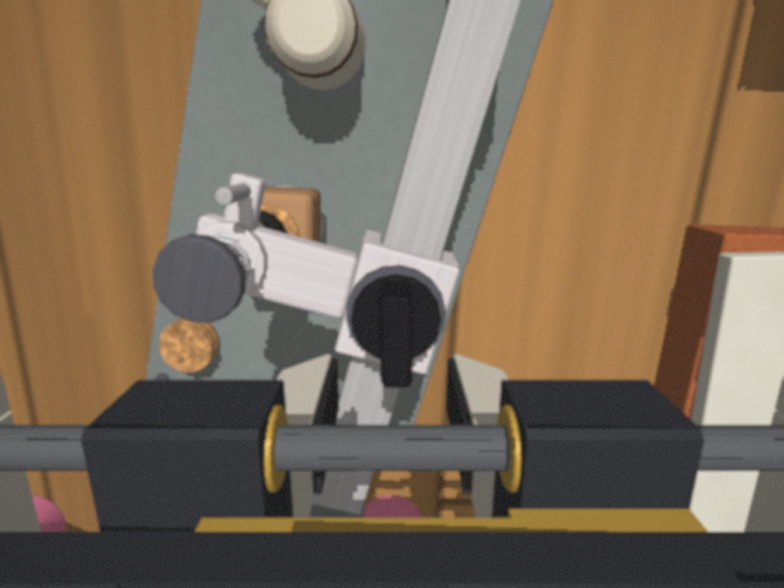

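The wrist view shows the bar still aligned with the tool at about 1.3 rad, the disc at (396,313) and the cap at (199,278) in the enlarged picture. The black foot sits over the cork pad. Now move over the cap and close the fingers.

Emit:
step_arm(
  motion=[
    [[0.4, -1.42, 0], 0],
    [[0.4, -1.42, 0], 0],
    [[0.4, -1.42, 0.4], 0],
    [[0.4, -1.42, 0.6], 0],
    [[0.4, -1.42, 0.6], 0],
    [[0.4, -1.42, 0.6], 0],
    [[0.4, -1.42, 0.6], 0],
    [[0.4, -1.42, 0.6], 0],
  ],
  hand=255,
)

```text
time: 8.32
tool_pos: [0.4852, 0.0226, 0.232]
tool_rot: [3.141, 0.0, 1.608]
contact_force: [-0.1, -0.3, -0.3]
opening: 0.0003
grip_force: 0.0
```

Run:
```python
from h import *
s=robot.observe();print(s['tool_pos'],s['opening'],s['contact_force'],robot.tip_extent)
w=load('w3');o=load('w0');u=np.array([.231,.973,0])
d=atz(w,396/1.4,313/1.4,.183);c=atz(w,199/1.4,278/1.4,.2);print('disc',d,'cap',c)
d=snap('scene','s4')
c=d['pixels'][170:300,230:360,::-1];cv2.imwrite('pics/s4c.png',cv2.resize(c,None,fx=4.6,fy=4.6,interpolation=cv2.INTER_CUBIC))
```

```text
[0.4852 0.0226 0.232 ] 0.00030402211396595905 [-0.0918 -0.2772 -0.285 ] 0.017
disc [0.573 0.006 0.183] cap [0.4873 0.0244 0.2   ]
```

View pics/s4c.png

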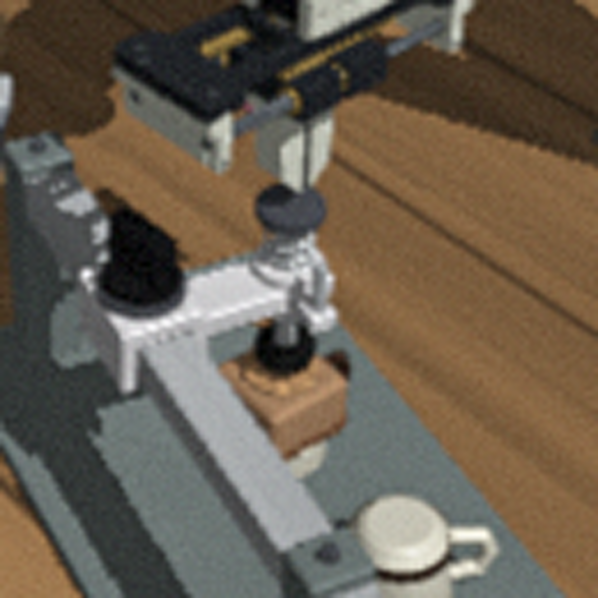

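The fingers are centred above the cap and the foot is over the pad. Now press in stages.

Emit:
step_arm(
  motion=[
    [[0, 0, 0.1], 0],
    [[0, 0, 0.2], 0],
    [[0, 0, 0.25], 0],
    [[0, 0, 0.3], 0],
    [[0, 0, 0.35], 0],
    [[0, 0, 0.4], 0],
    [[0, 0, 0.45], 0],
    [[0, 0, 0.45], 0],
    [[0, 0, 0.45], 0],
  ],
)

```text
time: 9.5
tool_pos: [0.4847, 0.0227, 0.2052]
tool_rot: [-3.142, 0.0, 1.608]
contact_force: [-6.3, 0.7, 8.2]
opening: 0.0004
grip_force: 4.4
```

Emit:
step_arm(
  motion=[
    [[0, 0, 0.03], 0],
    [[0, 0, 0.06], 0],
    [[0, 0, 0.1], 0],
    [[0, 0, 0.1], 0],
    [[0, 0, 0.1], 0],
    [[0, 0, 0.1], 0],
  ],
)

```text
time: 10.25
tool_pos: [0.4847, 0.0227, 0.1998]
tool_rot: [3.141, 0.0, 1.608]
contact_force: [-7.6, 1.2, 13.4]
opening: 0.0001
grip_force: 6.4
```

Run:
```python
from h import *
s=robot.observe();print(s)
d=snap('scene','s5')
c=d['pixels'][170:300,230:360,::-1];cv2.imwrite('pics/s5c.png',cv2.resize(c,None,fx=4.6,fy=4.6,interpolation=cv2.INTER_CUBIC))
```

```text
{'time': 10.25, 'qpos': array([-0.1112,  0.3121,  1.6988, -0.0002,  1.1301, -0.1483]), 'qvel': array([ 0.0003,  0.0004,  0.0003,  0.0002, -0.    , -0.0023]), 'joint_efforts': array([ -0.332 , -33.7927, -21.8887,   0.1689,  -2.0483,  -0.0008]), 'tool_pos': array([0.4847, 0.0227, 0.1998]), 'tool_rot': array([3.1411, 0.0002, 1.608 ]), 'contact_force': array([-7.5761,  1.1538, 13.3513]), 'torque': array([ 0.0943,  1.1051, -0.015 ]), 'grip_force': 6.443298052763566, 'opening': 0.00011497567006974569}
```

View pics/s5c.png

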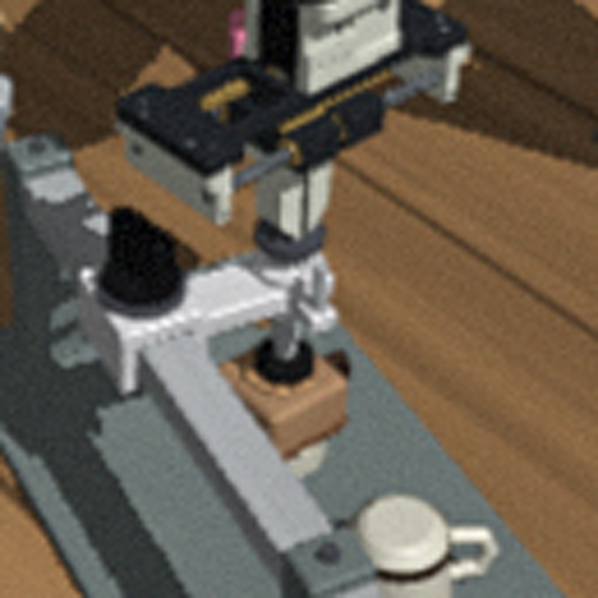

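Emit:
step_arm(
  motion=[
    [[0, 0, 0.017], 0],
    [[0, 0, 0.017], 0],
    [[0, 0, 0.017], 0],
    [[0, 0, 0.017], 0],
    [[0, 0, 0.017], 0],
    [[0, 0, 0.017], 0],
  ],
)

```text
time: 11.05
tool_pos: [0.4847, 0.0227, 0.1988]
tool_rot: [3.141, 0.0, 1.608]
contact_force: [-6.6, -0.1, 13.4]
opening: 0.0007
grip_force: 6.8
```

Run:
```python
from h import *
s=robot.observe();print(s['tool_pos'],s['contact_force'])
if 12<s['contact_force'][2]<16.5: print(robot.hand_in())
```

```text
[0.4847 0.0227 0.1988] [-6.5755 -0.079  13.4288]
the job is handed in; nothing more can be done
None
```

I handed the job in at about 11 s with the clamp at about 1.3 rad by gripper angle, the foot over the square cup's pad to within a few mm, and the plunger held about 18 mm down with about 13 N; the hand-in returned no verdict.

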